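# Load the bread drawer, snug the fence and push it shut

## Robot

A 6-joint arm with a two-finger parallel gripper is mounted at the origin on the work surface. World frame = base frame: x ahead of the robot, y to its left, z up, the work surface at z = 0. Lengths are in mm, angles in rad, forces in N, time in s.
With the tool pointing down it reaches from about 275 to 775 mm from the base axis. Payload 14.6 kg.
Tool frame: the origin (TCP) lies between the finger pads; the fingertips stand 19 mm ahead of it and the grasp point (between the pads) is the TCP; z points along the fingers, y is the line along which they close (so a half turn about z gives the same grasp; the last joint's range is limited). The gripper opens to 85 mm and grips with 20 to 120 N. Pads are 22 mm wide; open, the fingers measure 114 mm over their backs; the gripper's body (76 mm by 85 mm) begins 54 mm behind the grasp point. The pads swing forward as they close: fully open they stand 13 mm farther back than shut.
Start: joints at [-1.49, 0.263, -0.048, 1.259, 0, 1.415], TCP at [122.644, -510.477, 250.278] pointing down, gripper open.
Joint ranges: [-2.65, 2.65], [-0.89, 1.7], [-1.18, 1.37], [-2.13, 2.11], [-1.35, 1.29], [-3.14, 3.14]. Speed limits (rad/s): [1.89, 1.89, 2.57, 2.79, 3.14, 3.14].

## Interface

Orientations are given as a unit quaternion [x, y, z, w].
In Python, from rig import r, eyes, workorder gives the robot as it stands.
- The arm moves only by the shell command python3 -m handwheel 'ROWS' [OPENING]. ROWS is JSON, a list of rows, each a list of 2 entries, a list of its own where there are three numbers: the shift along the tool's x, y, z in cm, then the turn about the tool's z in rad. In form: [[[dx, dy, dz], roll], ...]. A call has 1 to 10 rows; each row is the pose to reach, as a shift and turn from the pose commanded when the call began, along the tool's axes at that moment; what a row does not reach only later rows make up. A row lasts 1/10 s, in which the tool goes at most 50 mm and 8.59 degrees, less where a joint would pass 70% of its speed; a pose out of reach is approached as far as the arm can. A call with a gripper value outside its range is refused whole. OPENING is the finger opening in cm, from 0 to 8.54, set as the call begins (- or left out, the last holds). The fingers move at their own pace and stop on an object; the grip force is fixed at half the most. Time passes only in rows, so rows that repeat a pose let the fingers close. It gives the time, the measured TCP pose, the force, the opening and the grip force at its end, in the units of the state.
- r.read_state(): the state, without advancing time (a new reading comes with each control period).
- eyes.capture(name): name is "scene" or "top" or "wrist"; returns the picture (384x512x3 uint8, red, green, blue); there is no depth.
- eyes.get_calibration(name): a dict with "camera_matrix" (3x3 intrinsics, pixels), "rvec" (rotation vector, rad) and "tvec" (3), from world to camera coordinates, as OpenCV has them. Camera axes: x right, y down, z forward; pixel columns grow to the right and rows downward; lengths in mm; the calibration is good to about 2 mm. A picture is of the moment at which its call begins: read the wrist's pose just before it. get_calibration takes no time and is no camera call; for the wrist camera it gives the pose at the moment of the call.
- workorder.finish_job(): hands the job in; it is judged then, once.
The state is a dict: "clock": time; "joint_positions": joint angles; "dq": joint speeds; "joint_efforts": joint torques, N m; "tool_pos": TCP position; "tcp_rot": TCP orientation; "contact_force": force on the tool from outside, world axes, zero at the start; "wrist_torque": the same for the moment, N m; "finger_gap": finger opening in mm; "grip_force": force on a finger pad.
Only numpy, scipy, OpenCV 4.12 (cv2) and the standard library are available. Lean on these libraries where they do the work, as an engineer would, in place of code of your own. Each camera call takes 0.05 s, during which the arm holds its last target. There are 200 camera calls.

## Task

Press the shut bread drawer in to release its push-push catch, pull it fully open, and stand every small loaf from the baking sheet upright in it, in one row from the left wall. Then slide the blue fence up to the row until it presses firmly on the loaves and they are packed against the left wall without a crushing shove, and push the drawer home until its catch holds; check that it has stayed shut and has not sprung open again. Leave the jar, the timer and the bowl where they are.

Things in the scene. Friction and masses are not known exactly. Their poses are not given: they have to be found in the camera images.
- cabinet: Low yellow bread-drawer unit, fixed, 380 mm wide (y), 250 deep (x), 92 high; origin on the bench under the middle of its front edge; x points front to back, y to the left seen from the robot. The drawer opens to its -x, starts shut, stays where it is left, and cannot be pulled open while caught. Drawer, handle, stop and fence share its yaw.
- drawer (a joint): Opening, m: 0 to 0.003 = shut and caught, 0.150 = fully open stop, -0.013 = pressed-in stop. From shut, pressing to the stop (past -0.010) and letting go frees it: a spring throws it out some 30 mm. From open, slowly pushing to the stop and letting go makes it catch; one more press frees it again. Spring 2 to 6 N over the last 32 mm, friction 1 N plus 20 N per m/s; 12 to 18 N reaches the stop.
- handle (a point): Middle of the drawer's dark round bar handle, 11 mm diameter, 140 mm long along y, on posts near its ends, 58 mm above the bench; can be pinched or pushed from above. Moves with the drawer. The drawer front's outer face is 35 mm behind the bar's axis; it is 12 mm thick and reaches 84 mm above the bench.
- stop (a point): Point on the inner face of the drawer's left (+y) wall, at the drawer's floor (16 mm above the bench), half-way along its depth; moves with the drawer. Inside, the drawer reaches 65 mm from here to -x and to +x and 330 mm to -y; walls 6 mm thick, 34 mm high. The row starts here and runs to -y. Fully open, the whole inside is clear of the cabinet.
- fence (a joint): Travel of the blue plastic fence across the drawer, m: 0 = at the right wall, grows to the left (+y), at most 0.27; starts anywhere from 0 to 0.15, and can be pushed either way. Its friction is 1.5 N and it stays where it is left. It is snug when it bears on the loaves with more than 5 N (about 7 N of push), if only for a moment; more than 40 N crushes them.
- fence_face (a point): Middle of the fence's face towards the row (its +y face), at the drawer's floor; moves with both. The fence is 12 mm thick (from here to -y) and 122 mm wide along x; its plate rises 48 mm above the floor, a tab 50 mm wide in its middle 64 mm, so it can be pushed from above the side walls.
- loaf1_mid (a point): Centre, half-way up, of a small loaf in an aluminium tin, 46 mm (its x) by 50 mm (its y) by 52 mm high: straight-sided tin up to 35 mm, brown crust dome above; 100 g. Starts upright on the dark baking sheet (3 mm thick) to the left of the cabinet. One of three to five; None from the start on means that it is absent.
- loaf2_mid (a point): Centre, half-way up, of a small loaf in an aluminium tin, 46 mm (its x) by 50 mm (its y) by 52 mm high: straight-sided tin up to 35 mm, brown crust dome above; 100 g. Starts upright on the dark baking sheet (3 mm thick) to the left of the cabinet. One of three to five; None from the start on means that it is absent.
- loaf3_mid (a point): Centre, half-way up, of a small loaf in an aluminium tin, 46 mm (its x) by 50 mm (its y) by 52 mm high: straight-sided tin up to 35 mm, brown crust dome above; 100 g. Starts upright on the dark baking sheet (3 mm thick) to the left of the cabinet. One of three to five; None from the start on means that it is absent.
- loaf4_mid (a point): Centre, half-way up, of a small loaf in an aluminium tin, 46 mm (its x) by 50 mm (its y) by 52 mm high: straight-sided tin up to 35 mm, brown crust dome above; 100 g. Starts upright on the dark baking sheet (3 mm thick) to the left of the cabinet. One of three to five; None from the start on means that it is absent.
- loaf5_mid (a point): Centre, half-way up, of a small loaf in an aluminium tin, 46 mm (its x) by 50 mm (its y) by 52 mm high: straight-sided tin up to 35 mm, brown crust dome above; 100 g. Starts upright on the dark baking sheet (3 mm thick) to the left of the cabinet. One of three to five; None from the start on means that it is absent.
- jar: Bystander: jar of 64 mm diameter, 95 mm high, origin under its middle.
- timer: Bystander: red kitchen timer of 60 mm diameter, 48 mm high, origin under its middle.
- bowl: Bystander: white bowl of 110 mm diameter, 50 mm high, origin under its middle.

How it is judged (in metres and radians):
On the way, in this order (a step that is already met when the one before it is completed fails the run):
1. the drawer is pressed in to release its catch (value of joint drawer below -0.007 m), for 0.02 s.
2. the drawer is pulled fully open (value of joint drawer above 0.13 m), for 0.1 s.
3. every loaf stands in the open drawer and the fence bears on the row with more than 5 N (x of loaf1_mid in the frame of stop between -0.048 and 0.048 m and y of loaf1_mid in the frame of stop between -0.32 and -0.015 m and z of loaf1_mid in the frame of stop between 0.018 and 0.034 m and angle between each of loaf1_mid, loaf2_mid, loaf3_mid, loaf4_mid, loaf5_mid's own z axis and vertical below 0.15 rad and y of each of loaf1_mid, loaf2_mid, loaf3_mid, loaf4_mid, loaf5_mid in the frame of fence_face above 0.015 m and x of loaf2_mid in the frame of stop between -0.048 and 0.048 m and y of loaf2_mid in the frame of stop between -0.32 and -0.015 m and z of loaf2_mid in the frame of stop between 0.018 and 0.034 m and x of loaf3_mid in the frame of stop between -0.048 and 0.048 m and y of loaf3_mid in the frame of stop between -0.32 and -0.015 m and z of loaf3_mid in the frame of stop between 0.018 and 0.034 m and x of loaf4_mid in the frame of stop between -0.048 and 0.048 m and y of loaf4_mid in the frame of stop between -0.32 and -0.015 m and z of loaf4_mid in the frame of stop between 0.018 and 0.034 m and x of loaf5_mid in the frame of stop between -0.048 and 0.048 m and y of loaf5_mid in the frame of stop between -0.32 and -0.015 m and z of loaf5_mid in the frame of stop between 0.018 and 0.034 m and value of joint drawer above 0.05 m and (contact force between fence and loaf1 above 5 N or contact force between fence and loaf2 above 5 N or contact force between fence and loaf3 above 5 N or contact force between fence and loaf4 above 5 N or contact force between fence and loaf5 above 5 N)), for 0.02 s.
At the end, for the whole second after the job is handed in: The drawer is shut and held by its catch (joint between -4 and 8 mm, at rest); every loaf stands upright (within 0.15 rad) on the drawer's floor, between fence and left wall, one of them within 6 mm of the left wall and one within 6 mm of the fence (x of loaf1_mid in the frame of stop between -0.048 and 0.048 m and y of loaf1_mid in the frame of stop between -0.32 and -0.015 m and z of loaf1_mid in the frame of stop between 0.018 and 0.034 m and angle between each of loaf1_mid, loaf2_mid, loaf3_mid, loaf4_mid, loaf5_mid's own z axis and vertical below 0.15 rad and y of each of loaf1_mid, loaf2_mid, loaf3_mid, loaf4_mid, loaf5_mid in the frame of fence_face above 0.015 m and x of loaf2_mid in the frame of stop between -0.048 and 0.048 m and y of loaf2_mid in the frame of stop between -0.32 and -0.015 m and z of loaf2_mid in the frame of stop between 0.018 and 0.034 m and x of loaf3_mid in the frame of stop between -0.048 and 0.048 m and y of loaf3_mid in the frame of stop between -0.32 and -0.015 m and z of loaf3_mid in the frame of stop between 0.018 and 0.034 m and x of loaf4_mid in the frame of stop between -0.048 and 0.048 m and y of loaf4_mid in the frame of stop between -0.32 and -0.015 m and z of loaf4_mid in the frame of stop between 0.018 and 0.034 m and x of loaf5_mid in the frame of stop between -0.048 and 0.048 m and y of loaf5_mid in the frame of stop between -0.32 and -0.015 m and z of loaf5_mid in the frame of stop between 0.018 and 0.034 m and y of any of loaf1_mid, loaf2_mid, loaf3_mid, loaf4_mid, loaf5_mid in the frame of fence_face below 0.031 m and y of any of loaf1_mid, loaf2_mid, loaf3_mid, loaf4_mid, loaf5_mid in the frame of stop above -0.031 m and value of joint drawer between -0.004 and 0.008 m and velocity of joint drawer between -0.01 and 0.01 m/s and linear speed of each of loaf1, loaf2, loaf3, loaf4, loaf5 below 0.02 m/s); the robot touches nothing.
It fails at once if the fence crushes a loaf with more than 40 N (contact force between fence and loaf1 above 40 N or contact force between fence and loaf2 above 40 N or contact force between fence and loaf3 above 40 N or contact force between fence and loaf4 above 40 N or contact force between fence and loaf5 above 40 N).
It fails at once if the jar, the timer or the bowl is moved by more than 30 mm (distance of any of jar, timer, bowl from where it was at the start of the episode above 0.03 m).
Of loaf1, loaf2, loaf3, loaf4, loaf5 only 3 to 5 are there at a start; the rules pass over those that are not, and their reading is None.
At some moment in a run one of loaf1, loaf2, loaf3, loaf4, loaf5 may be knocked a few centimetres aside while the robot is not near it.
It also fails if it takes over 210 s, if anything falls off the work surface, if the arm or the gripper's body presses on something with over 40 N, if the wrist force passes 120 N, or if a joint passes its speed limit or range.

## Working session

There is one attempt and no reset: what is moved stays moved. The work goes in short steps, Python scripts to look and compute and a shell command to move; the robot and the scene stay as the last step left them, time stands still between calls to the robot, and variables do not carry over. Pictures are saved under pics/ and viewed, at most 14 in all, crops included, and the job is handed in when it is done.

```bash
ls; mkdir -p pics; python3 - <<'E'
from rig import r, eyes
import cv2
s=r.read_state();print({k:s[k] for k in('clock','tool_pos','tcp_rot','contact_force','finger_gap')})
for n in('top','scene'):
    im=eyes.capture(n);cv2.imwrite(f'pics/{n}0.png',cv2.resize(im[...,::-1],(800,600),interpolation=cv2.INTER_CUBIC))
    c=eyes.get_calibration(n);print(n,c)
E
```

```text
pics
{'clock': 0.0, 'tool_pos': array([ 122.61868827, -510.20101698,  249.82044405]), 'tcp_rot': array([ 9.93057144e-01,  1.17631668e-01,  6.27569544e-06, -5.47094700e-04]), 'contact_force': array([-0.38674137,  1.42294253,  0.67341759]), 'finger_gap': 85.50230545943617}
top {'camera_matrix': array([[369.52069891,   0.        , 249.15177548],
       [  0.        , 369.52069891, 187.60372192],
       [  0.        ,   0.        ,   1.        ]]), 'rvec': array([ 2.21160882, -2.14761077,  0.09749952]), 'tvec': array([ -81.37227901,  564.64815431, 1195.70209004])}
scene {'camera_matrix': array([[458.30229742,   0.        , 247.80963116],
       [  0.        , 458.30229742, 176.84023174],
       [  0.        ,   0.        ,   1.        ]]), 'rvec': array([ 1.70359297,  1.97075573, -0.72299325]), 'tvec': array([ 126.72966199, -372.32427882, 1919.38678325])}
```

View pics/top0.png

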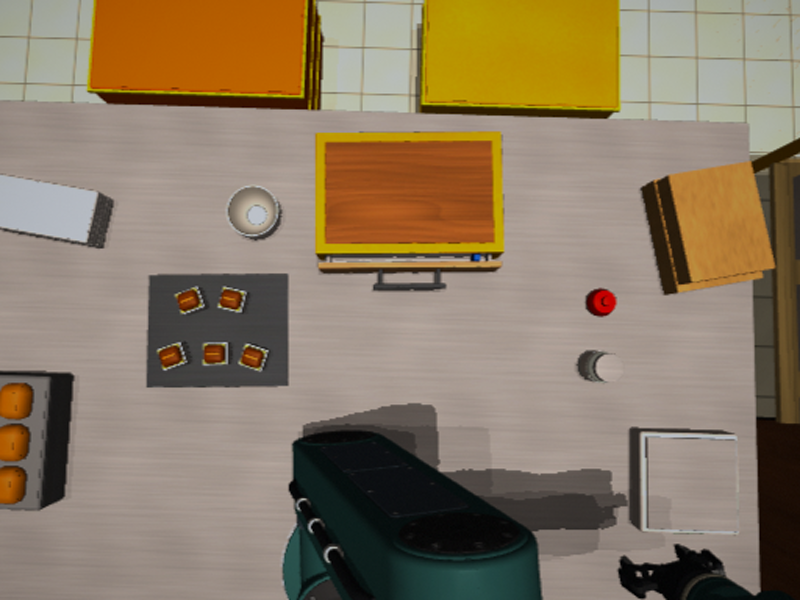

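View pics/scene0.png

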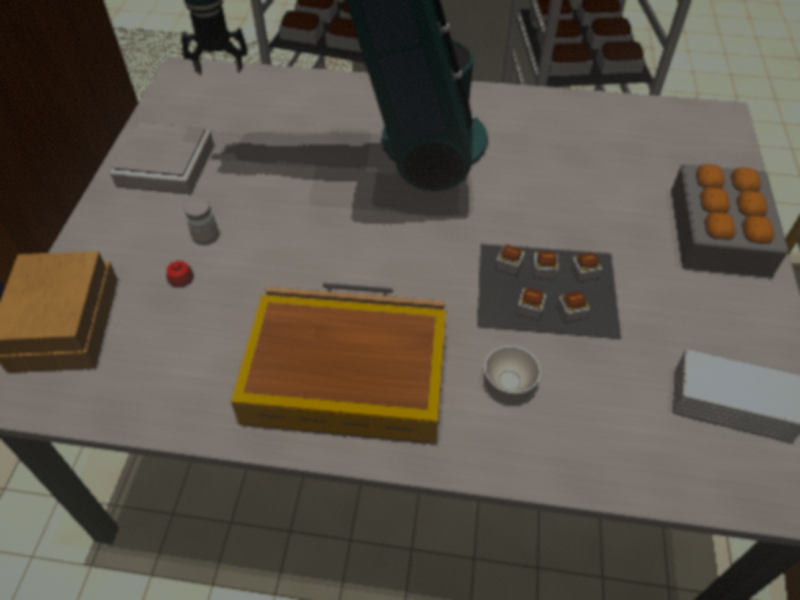

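```bash
cat > h.py <<'E'
from rig import r, eyes
import cv2, numpy as np
from scipy.spatial.transform import Rotation as R
def px2w(name,uv,z,c=None):
    c=c or eyes.get_calibration(name)
    M=cv2.Rodrigues(c['rvec'])[0]; o=-M.T@np.ravel(c['tvec'])
    d=M.T@np.linalg.inv(c['camera_matrix'])@np.array([*uv,1.])
    return o+d*(z-o[2])/d[2]
def w2px(name,p,c=None):
    c=c or eyes.get_calibration(name)
    return cv2.projectPoints(np.array([p],float),c['rvec'],c['tvec'],c['camera_matrix'],None)[0].ravel()
def yaw(): 
    x=R.from_quat(r.read_state()['tcp_rot']).as_matrix()[:,0]; return np.arctan2(x[1],x[0])
def go(p,yw=None,frm=None):
    """print cm shift in tool axes and roll from current (or frm=(p,yaw)) to world p(mm), tool-x yaw yw"""
    s=r.read_state(); p0=s['tool_pos'];y0=yaw()
    if frm: p0,y0=np.array(frm[0],float),frm[1]
    d=(np.array(p,float)-p0)/10
    c,sn=np.cos(y0),np.sin(y0)
    roll=0 if yw is None else -((yw-y0+np.pi)%(2*np.pi)-np.pi)
    print('shift',np.round([c*d[0]+sn*d[1],sn*d[0]-c*d[1],-d[2]],2),'roll',round(roll,3))
E
python3 - <<'E'
from h import *
im=cv2.imread('pics/top0.png')
im=eyes.capture('top')[...,::-1]
cv2.imwrite('pics/topA.png',cv2.resize(im[165:255,88:193],None,fx=7,fy=6.6,interpolation=cv2.INTER_CUBIC))
cv2.imwrite('pics/topB.png',cv2.resize(im[80:190,195:330],None,fx=5.9,fy=5.4,interpolation=cv2.INTER_CUBIC))
E
```

```text
(no output)
```

View pics/topA.png

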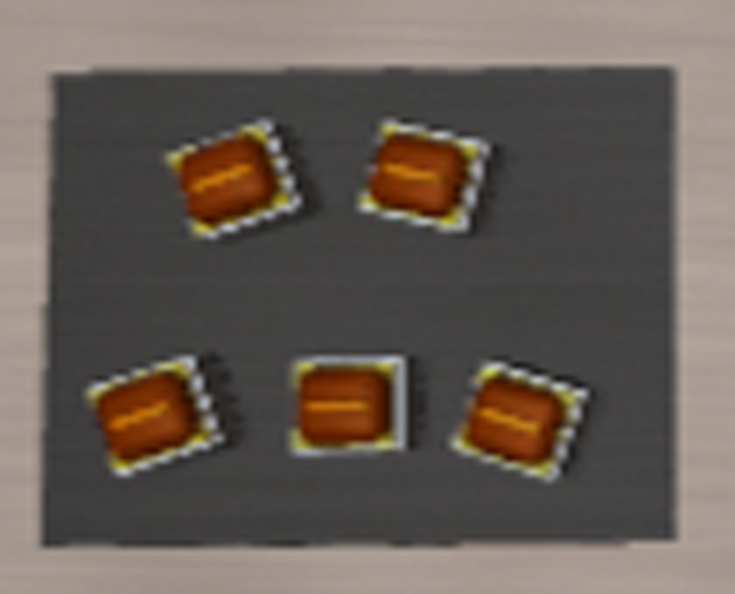

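View pics/topB.png

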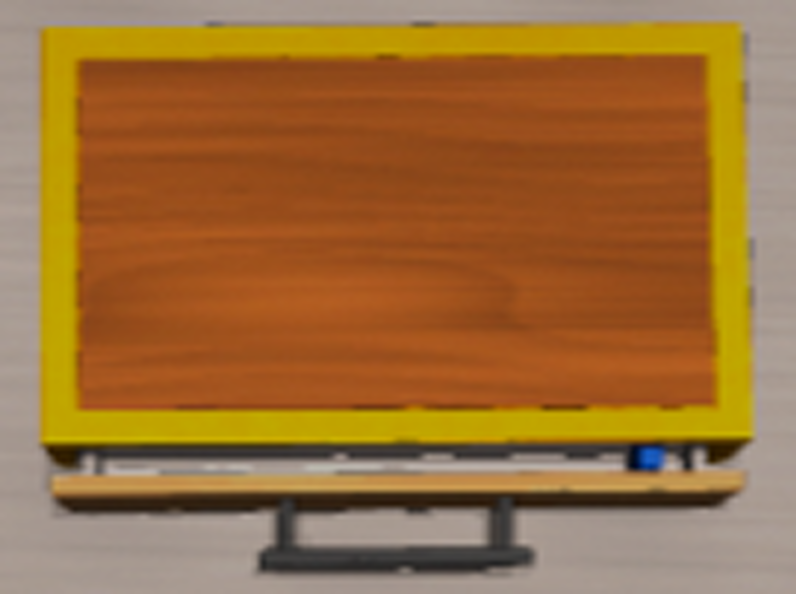

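```bash
python3 - <<'E'
from h import *
A=lambda U,V:((U+.5)/7-.5+88,(V+.5)/6.6-.5+165)
B=lambda U,V:((U+.5)/5.9-.5+195,(V+.5)/5.4-.5+80)
for n,l in dict(L1=((192,189),(252,169)),L2=((386,171),(437,179)),L3=((110,425),(168,405)),L4=(((308,406)),(368,406)),L5=((481,413),(537,432))).items():
    a,b=[px2w('top',A(*q),55) for q in l]; print(n,np.round((a+b)/2),'yaw',round(np.arctan2(*(b-a)[[0,1]][::-1])+np.pi/2,3))
for q in((42,441),(752,438),(741,24),(41,29)): print('cab',np.round(px2w('top',B(*q),92)))
for q in((262,560),(532,556)): print('bar',np.round(px2w('top',B(*q),58)))
for q in((52,480),(746,473)): print('front top',np.round(px2w('top',B(*q),84)))
print('fence tab',np.round(px2w('top',B(651,460),80)))
# tin rims z=38 corners
for n,l in dict(L1=((167,158),(268,124),(300,203),(205,238)),L2=((384,124),(488,146),(466,230),(360,206)),L3=((90,390),(193,357),(222,438),(120,474)),L4=((293,361),(405,357),(405,450),(293,453)),L5=((487,365),(588,394),(555,478),(454,445))).items():
    P=np.array([px2w('top',A(*q),38) for q in l]); e=(P[1]-P[0])+(P[2]-P[3]); print(n,np.round(P.mean(0)),'yaw',round(np.arctan2(e[1],e[0])+np.pi/2,3),np.round(np.linalg.norm(np.diff(P,axis=0),axis=1)))
for k,q in dict(jar=(605*.64,367*.64,95),timer=(601*.64,302*.64,48),bowl=(254*.64,210*.64,50)).items(): print(k,np.round(px2w('top',q[:2],q[2])))
E
```

```text
L1 [539. 351.  55.] yaw 0.374
L2 [543. 265.  55.] yaw -0.135
L3 [424. 382.  55.] yaw 0.382
L4 [431. 292.  55.] yaw 0.029
L5 [425. 214.  55.] yaw -0.313
cab [639.  87.  92.]
cab [ 653. -291.   92.]
cab [ 900. -282.   92.]
cab [885.  97.  92.]
bar [577. -32.  58.]
bar [ 584. -179.   58.]
front top [618.  81.  84.]
front top [ 633. -290.   84.]
fence tab [ 640. -239.   80.]
L1 [539. 351.  38.] yaw 0.392 [49. 42. 47.]
L2 [544. 263.  38.] yaw -0.198 [50. 43. 51.]
L3 [423. 381.  38.] yaw 0.374 [50. 42. 50.]
L4 [431. 292.  38.] yaw 0.062 [52. 45. 52.]
L5 [426. 213.  38.] yaw -0.282 [49. 43. 49.]
jar [ 427. -494.   95.]
timer [ 559. -504.   48.]
bowl [731. 223.  50.]
```

```bash
python3 - <<'E'
from h import *
go([581,-105,180],1.609)
E
```

```text
shift [ 54.04 -28.7    7.  ] roll -1.373
```

```bash
M='python3 -m handwheel'
python3 -m handwheel '[[[54,-28.7,7],-1.373],[[54,-28.7,7],-1.373],[[54,-28.7,7],-1.373],[[54,-28.7,7],-1.373],[[54,-28.7,7],-1.373],[[54,-28.7,7],-1.373],[[54,-28.7,7],-1.373],[[54,-28.7,7],-1.373],[[54,-28.7,7],-1.373],[[54,-28.7,7],-1.373]]' 2.5
python3 - <<'E'
from h import *
print(yaw(),r.read_state()['joint_positions']);go([581,-105,180],1.609)
E
```

```text
clock: 1.15
tool_pos: [496.0, -179.5, 193.2]
tcp_rot: [0.691, 0.722, -0.0, 0.0]
contact_force: [0.1, -1.1, 0.1]
finger_gap: 24.9
grip_force: 0.0
1.614552039875705 [-5.01802223e-01  2.91297146e-01 -1.65718663e-01  1.11373172e+00
 -3.81947691e-05  1.02523839e+00]
shift [7.07 8.82 1.32] roll 0.006
```

```bash
python3 -m handwheel '[[[7.1,8.8,1.3],0],[[7.1,8.8,1.3],0],[[7.1,8.8,1.3],0],[[7.1,8.8,1.3],0],[[7.1,8.8,1.3],0],[[7.1,8.8,1.3],0]]'
python3 - <<'E'
from h import *
c=eyes.get_calibration('wrist');im=eyes.capture('wrist')[...,::-1]
cv2.imwrite('pics/w1.png',im)
print(yaw());go([581,-105,58],1.609)
for y in(-35,-105,-175): print(w2px('wrist',[581-0.038*(y+105),y,58],c))
E
```

```text
clock: 1.75
tool_pos: [579.2, -108.0, 180.7]
tcp_rot: [0.694, 0.72, -0.0, 0.0]
contact_force: [-0.5, 0.8, 0.0]
finger_gap: 24.8
grip_force: 0.0
1.6073089775358709
shift [ 0.3   0.19 12.28] roll -0.002
[255.46844068  93.90464475]
[255.45709122 188.18162444]
[255.44754921 267.44458019]
```

View pics/w1.png

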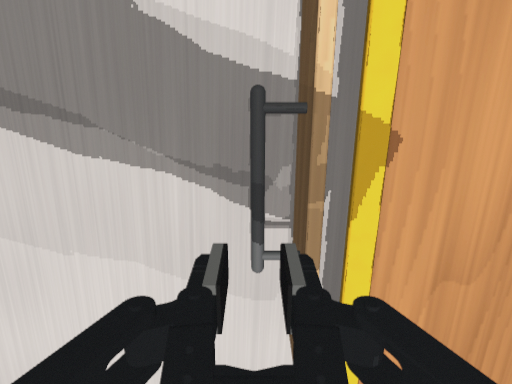

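```bash
python3 -m handwheel '[[[0.3,0.4,4],0],[[0.3,0.4,8],0],[[0.3,0.4,11],0],[[0.3,0.4,12.2],0],[[0.3,0.4,12.2],0],[[0.3,0.4,12.2],0]]'
python3 -m handwheel '[[[0,0,0],0],[[0,0,0],0],[[0,0,0],0],[[0,0,0],0],[[0,0,0],0]]' 0
python3 -m handwheel '[[[0,0.4,0],0],[[0,0.8,0],0],[[0,1.1,0],0],[[0,1.3,0],0],[[0,1.5,0],0],[[0,1.5,0],0],[[0,1.5,0],0]]'
```

```text
clock: 2.4
tool_pos: [583.9, -104.4, 60.0]
tcp_rot: [0.694, 0.72, 0.001, 0.001]
contact_force: [-2.9, 3.4, 9.0]
finger_gap: 25.1
grip_force: 4.8
clock: 2.9
tool_pos: [583.7, -104.7, 59.8]
tcp_rot: [0.694, 0.72, 0.0, 0.001]
contact_force: [-3.5, -0.1, 10.3]
finger_gap: 9.1
grip_force: 58.6
clock: 3.6
tool_pos: [597.3, -104.1, 59.8]
tcp_rot: [0.694, 0.72, -0.001, -0.0]
contact_force: [-13.2, -1.1, 17.5]
finger_gap: 8.9
grip_force: 59.6
```

```bash
python3 -m handwheel '[[[0,0.2,0],0],[[0,0.3,0],0],[[0,0.3,0],0]]'
python3 -m handwheel '[[[0,-0.5,0],0],[[0,-1.3,0],0],[[0,-3,0],0],[[0,-5,0],0],[[0,-7,0],0],[[0,-9,0],0],[[0,-11,0],0],[[0,-13,0],0],[[0,-14.5,0],0],[[0,-15.5,0],0]]'
python3 -m handwheel '[[[0,-0.5,0],0],[[0,-0.9,0],0],[[0,-1.1,0],0],[[0,-1.1,0],0],[[0,-1.1,0],0]]'
```

```text
clock: 3.9
tool_pos: [597.4, -104.1, 59.7]
tcp_rot: [0.694, 0.72, -0.003, -0.002]
contact_force: [-31.6, -4.2, 30.8]
finger_gap: 8.7
grip_force: 61.3
clock: 4.9
tool_pos: [447.1, -109.9, 59.9]
tcp_rot: [0.694, 0.72, 0.001, 0.001]
contact_force: [3.5, 1.3, 8.8]
finger_gap: 8.7
grip_force: 59.6
clock: 5.4
tool_pos: [436.6, -110.3, 59.8]
tcp_rot: [0.694, 0.72, 0.001, 0.001]
contact_force: [-1.4, 1.4, 13.6]
finger_gap: 8.8
grip_force: 60.1
```

```bash
python3 -m handwheel '[[[0,-0.3,0],0],[[0,-0.3,0],0],[[0,-0.3,0],0]]'
python3 -m handwheel '[[[0,0,0],0],[[0,0,0],0],[[0,0,0],0]]' 2.5
python3 -m handwheel '[[[0,0,-4],0],[[0,0,-8],0],[[0,0,-12],0],[[0,-3,-16],0],[[0,-6,-18],0],[[0,-10,-18],0],[[0,-14,-18],0],[[0,-14,-18],0],[[0,-14,-18],0]]' 8.5
python3 - <<'E'
from h import *
im=eyes.capture('top')[...,::-1]
cv2.imwrite('pics/top2.png',cv2.resize(im[120:240,85:345],None,fx=3,fy=4,interpolation=cv2.INTER_CUBIC))
E
```

```text
clock: 5.7
tool_pos: [434.2, -110.4, 59.8]
tcp_rot: [0.694, 0.72, 0.001, 0.002]
contact_force: [3.0, 2.6, 10.5]
finger_gap: 8.6
grip_force: 60.2
clock: 6.0
tool_pos: [433.0, -110.0, 58.7]
tcp_rot: [0.694, 0.72, -0.0, 0.0]
contact_force: [-0.7, -2.0, 7.0]
finger_gap: 25.2
grip_force: 2.9
clock: 6.9
tool_pos: [292.7, -115.1, 238.6]
tcp_rot: [0.694, 0.72, 0.0, 0.0]
contact_force: [0.7, -0.2, 0.0]
finger_gap: 84.7
grip_force: 0.0
```

View pics/top2.png

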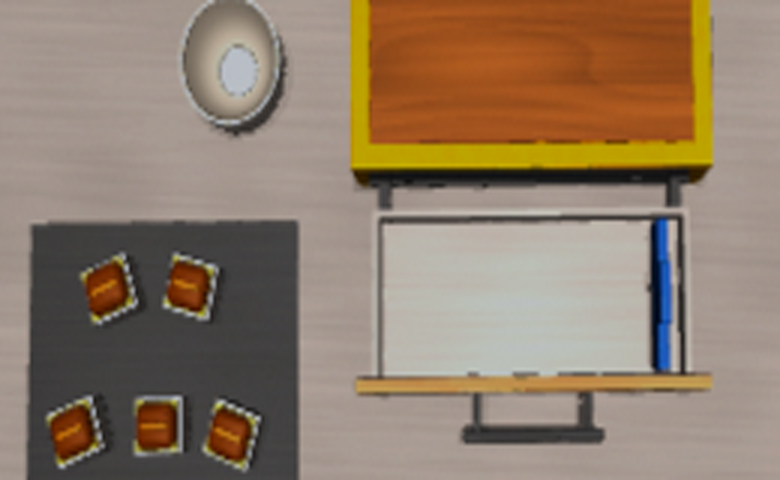

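```bash
cat >> h.py <<'E'
YC=0.038; STOP=np.array([538.5,59.5])
def dr(x,y): return STOP+np.array([np.cos(YC)*x-np.sin(YC)*y,np.sin(YC)*x+np.cos(YC)*y])
def loaves():
    im=eyes.capture('top'); hsv=cv2.cvtColor(im,cv2.COLOR_RGB2HSV)
    m=cv2.inRange(hsv,(4,140,60),(14,255,220)); m[:130]=0; m[:, :85]=0; m[:,345:]=0; m[250:]=0
    n,_,st,ce=cv2.connectedComponentsWithStats(m)
    for s,c in zip(st[1:],ce[1:]):
        if 40<s[4]<200: print('loaf',np.round(px2w('top',c,50)[:2],0),'area',s[4])
E
python3 - <<'E'
from h import *
C=lambda U,V:((U+.5)/3-.5+85,(V+.5)/4-.5+120)
for q in((383,219),(381,374),(684,219)): print('corner',px2w('top',C(*q),50).round())
print('bar',px2w('top',C(464,435),58).round(),px2w('top',C(604,435),58).round())
print('fence tab/plate',px2w('top',C(665,290),80).round(),px2w('top',C(661,240),64).round())
print('exp stop ends',dr(65,0),dr(-65,0),dr(65,-330))
loaves()
go([426,213,130],1.28)
E
```

```text
corner [604.  56.  50.]
corner [479.  53.  50.]
corner [ 614. -269.   50.]
bar [433. -37.  58.] [ 437. -186.   58.]
fence tab/plate [ 553. -245.   80.] [ 594. -243.   64.]
exp stop ends [603.45307565  61.9694056 ] [473.54692435  57.0305944 ] [ 615.9900579  -267.79236307]
loaf [543. 264.] area 115
loaf [539. 351.] area 116
loaf [431. 292.] area 118
loaf [423. 381.] area 121
loaf [426. 213.] area 119
shift [32.29 14.47 10.84] roll 0.329
```

```bash
sed -i 's/538.5,59.5/539,58/' h.py
python3 -m handwheel '[[[32.3,14.5,10.8],0.329],[[32.3,14.5,10.8],0.329],[[32.3,14.5,10.8],0.329],[[32.3,14.5,10.8],0.329],[[32.3,14.5,10.8],0.329],[[32.3,14.5,10.8],0.329],[[32.3,14.5,10.8],0.329],[[32.3,14.5,10.8],0.329],[[32.3,14.5,10.8],0.329],[[32.3,14.5,10.8],0.329]]' 7.5
python3 - <<'E'
from h import *
c=eyes.get_calibration('wrist');im=eyes.capture('wrist')[...,::-1]
cv2.imwrite('pics/w2.png',im)
print(yaw(),w2px('wrist',[426,213,55],c));go([426,213,28],1.28)
E
```

```text
clock: 8.0
tool_pos: [425.7, 215.0, 129.1]
tcp_rot: [0.801, 0.598, -0.001, -0.0]
contact_force: [-0.4, -0.7, -0.5]
finger_gap: 75.1
grip_force: 0.0
1.2817068568735421 [254.24013116 218.5713946 ]
shift [-0.06  0.08 10.17] roll 0.002
```

View pics/w2.png

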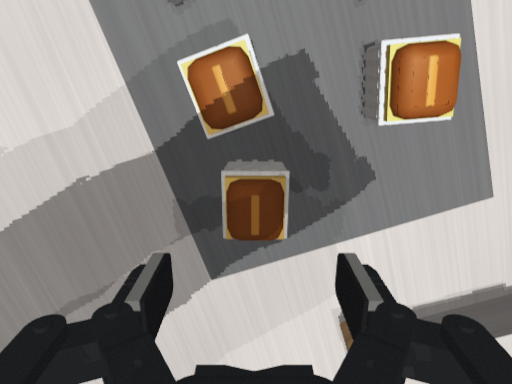

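```bash
python3 -m handwheel '[[[0,0.1,4],0],[[0,0.1,7],0],[[0,0.1,9.5],0],[[0,0.1,10.2],0],[[0,0.1,10.2],0]]'
python3 -m handwheel '[[[0,0,0],0],[[0,0,0],0],[[0,0,0],0],[[0,0,0],0]]' 3.5
python3 -m handwheel '[[[0,0,-1],0],[[0,0,-4],0],[[0,0,-8],0],[[0,0,-11],0],[[0,0,-11],0]]'
python3 - <<'E'
from h import *
go([*dr(0,-30),140],YC+np.pi/2); go([*dr(0,-30),43],YC+np.pi/2)
E
```

```text
clock: 8.55
tool_pos: [426.3, 212.2, 28.5]
tcp_rot: [0.802, 0.597, -0.001, -0.0]
contact_force: [0.1, -0.6, -0.2]
finger_gap: 75.1
grip_force: 0.0
clock: 8.95
tool_pos: [427.3, 213.1, 29.9]
tcp_rot: [0.802, 0.597, 0.001, 0.001]
contact_force: [-1.9, -2.2, 13.1]
finger_gap: 44.8
grip_force: 60.8
clock: 9.45
tool_pos: [428.4, 213.7, 142.9]
tcp_rot: [0.802, 0.597, 0.003, 0.001]
contact_force: [1.4, 0.3, -1.4]
finger_gap: 44.5
grip_force: 62.1
shift [-14.58  16.03   0.29] roll -0.329
shift [-14.58  16.03   9.99] roll -0.329
```

```bash
python3 -m handwheel '[[[-14.6,16,0.3],-0.329],[[-14.6,16,0.3],-0.329],[[-14.6,16,0.3],-0.329],[[-14.6,16,0.3],-0.329],[[-14.6,16,0.3],-0.329],[[-14.6,16,0.3],-0.329],[[-14.6,16,0.3],-0.329],[[-14.6,16,0.3],-0.329]]'
python3 - <<'E'
from h import *
go([*dr(0,-30),44],YC+np.pi/2)
E
```

```text
clock: 10.25
tool_pos: [537.3, 28.0, 135.5]
tcp_rot: [0.693, 0.721, -0.0, -0.0]
contact_force: [-0.7, 0.4, -1.2]
finger_gap: 44.7
grip_force: 62.0
shift [-0.01  0.28  9.15] roll 0.001
```

```bash
python3 -m handwheel '[[[0,0.2,4],0],[[0,0.2,7],0],[[0,0.2,8.6],0],[[0,0.2,9],0],[[0,0.2,9],0],[[0,0.2,9],0]]'
python3 -m handwheel '[[[0,0,0],0],[[0,0,0],0],[[0,0,0],0]]' 6.3
python3 -m handwheel '[[[0,0,-2],0],[[0,0,-5],0],[[0,0,-9],0],[[0,0,-11],0]]' 7.5
python3 - <<'E'
from h import *
loaves(); print(dr(0,-30))
go([431,292,130],np.pi/2+.045)
E
```

```text
clock: 10.85
tool_pos: [540.4, 27.8, 46.5]
tcp_rot: [0.693, 0.721, 0.0, 0.001]
contact_force: [-0.3, 0.5, -1.9]
finger_gap: 45.0
grip_force: 62.0
clock: 11.15
tool_pos: [540.5, 27.3, 46.0]
tcp_rot: [0.694, 0.72, 0.0, 0.0]
contact_force: [1.9, -0.2, 0.4]
finger_gap: 63.0
grip_force: 0.0
clock: 11.55
tool_pos: [540.7, 27.3, 158.5]
tcp_rot: [0.694, 0.72, 0.001, 0.001]
contact_force: [1.0, -0.1, -1.1]
finger_gap: 75.1
grip_force: 0.0
loaf [539. 351.] area 117
loaf [543. 263.] area 116
loaf [423. 381.] area 122
loaf [431. 291.] area 119
[540.13972566  28.02165739]
shift [ 26.88 -10.04   3.05] roll -0.007
```

```bash
python3 -m handwheel '[[[26.9,-10,3],0],[[26.9,-10,3],0],[[26.9,-10,3],0],[[26.9,-10,3],0],[[26.9,-10,3],0],[[26.9,-10,3],0],[[26.9,-10,3],0],[[26.9,-10,3],0]]'
python3 - <<'E'
from h import *
loaves();go([431,291.5,30.5],np.pi/2+.045)
E
```

```text
clock: 12.4
tool_pos: [429.4, 292.8, 125.3]
tcp_rot: [0.693, 0.721, -0.0, 0.0]
contact_force: [-0.6, -0.5, 0.7]
finger_gap: 74.8
grip_force: 0.0
loaf [543. 264.] area 116
loaf [539. 351.] area 117
loaf [538.  29.] area 113
shift [-0.07  0.11  9.49] roll -0.007
```

```bash
python3 -m handwheel '[[[-0.1,0.1,4],0],[[-0.1,0.1,7],0],[[-0.1,0.1,9],0],[[-0.1,0.1,9.5],0],[[-0.1,0.1,9.5],0]]'
python3 -m handwheel '[[[0,0,0],0],[[0,0,0],0],[[0,0,0],0],[[0,0,0],0]]' 3.5
python3 -m handwheel '[[[0,0,-1],0],[[0,0,-4],0],[[0,0,-8],0],[[0,0,-11],0],[[0,0,-11],0]]'
python3 - <<'E'
from h import *
go([*dr(0,-84),140],YC+np.pi/2)
E
```

```text
clock: 12.95
tool_pos: [431.2, 290.6, 30.4]
tcp_rot: [0.694, 0.72, -0.0, -0.0]
contact_force: [-0.1, 0.3, -0.8]
finger_gap: 74.7
grip_force: 0.0
clock: 13.35
tool_pos: [431.6, 291.6, 31.7]
tcp_rot: [0.694, 0.72, 0.001, 0.001]
contact_force: [-1.4, -3.1, 9.6]
finger_gap: 44.8
grip_force: 60.9
clock: 13.85
tool_pos: [432.6, 292.3, 145.1]
tcp_rot: [0.693, 0.72, 0.003, 0.001]
contact_force: [0.5, -0.7, -1.8]
finger_gap: 45.0
grip_force: 61.9
shift [-32.22   9.74   0.51] roll 0.0
```

```bash
python3 -m handwheel '[[[-32.2,9.7,0.5],0],[[-32.2,9.7,0.5],0],[[-32.2,9.7,0.5],0],[[-32.2,9.7,0.5],0],[[-32.2,9.7,0.5],0],[[-32.2,9.7,0.5],0],[[-32.2,9.7,0.5],0],[[-32.2,9.7,0.5],0],[[-32.2,9.7,0.5],0]]'
python3 - <<'E'
from h import *
go([*dr(0,-84),46],YC+np.pi/2)
E
```

```text
clock: 14.75
tool_pos: [539.8, -27.2, 135.2]
tcp_rot: [0.694, 0.72, -0.0, -0.0]
contact_force: [0.3, 0.3, -0.7]
finger_gap: 45.1
grip_force: 61.8
shift [0.11 0.24 8.92] roll -0.002
```

```bash
python3 -m handwheel '[[[0.1,0.2,4],0],[[0.1,0.2,7],0],[[0.1,0.2,8.6],0],[[0.1,0.2,8.9],0],[[0.1,0.2,8.9],0],[[0.1,0.2,8.9],0]]'
python3 -m handwheel '[[[0,0,0],0],[[0,0,0],0],[[0,0,0],0]]' 6.3
python3 -m handwheel '[[[0,0,-2],0],[[0,0,-5],0],[[0,0,-9],0],[[0,0,-11],0]]' 7.5
python3 - <<'E'
from h import *
loaves()
go([543,263.5,130],np.pi/2-.17)
E
```

```text
clock: 15.35
tool_pos: [542.5, -25.2, 47.5]
tcp_rot: [0.693, 0.721, 0.0, 0.001]
contact_force: [0.2, 0.1, -0.8]
finger_gap: 45.0
grip_force: 61.9
clock: 15.65
tool_pos: [542.2, -25.6, 46.9]
tcp_rot: [0.694, 0.72, 0.0, 0.0]
contact_force: [0.2, 0.5, 0.2]
finger_gap: 62.5
grip_force: 0.0
clock: 16.05
tool_pos: [542.7, -25.8, 159.5]
tcp_rot: [0.694, 0.72, 0.001, 0.001]
contact_force: [0.9, 0.2, -0.9]
finger_gap: 75.4
grip_force: 0.0
loaf [543. 264.] area 115
loaf [539. 351.] area 117
loaf [423. 381.] area 121
shift [28.93  1.04  3.15] roll 0.208
```

```bash
python3 -m handwheel '[[[28.9,1,2],0.208],[[28.9,1,2],0.208],[[28.9,1,2],0.208],[[28.9,1,2],0.208],[[28.9,1,2],0.208],[[28.9,1,2],0.208],[[28.9,1,2],0.208],[[28.9,1,2],0.208],[[28.9,1,2],0.208]]'
python3 - <<'E'
from h import *
loaves();go([543,263.5,30.5],np.pi/2-.17)
E
```

```text
clock: 17.0
tool_pos: [541.1, 262.7, 136.4]
tcp_rot: [0.765, 0.644, -0.0, 0.0]
contact_force: [-0.8, -0.3, -1.4]
finger_gap: 75.2
grip_force: 0.0
loaf [543. -23.] area 121
loaf [538.  29.] area 113
shift [ 0.13  0.16 10.6 ] roll -0.001
```

```bash
python3 -m handwheel '[[[0.1,0.1,4],0],[[0.1,0.1,8],0],[[0.1,0.1,10],0],[[0.1,0.1,10.6],0],[[0.1,0.1,10.6],0]]'
python3 -m handwheel '[[[0,0,0],0],[[0,0,0],0],[[0,0,0],0],[[0,0,0],0]]' 3.5
python3 -m handwheel '[[[0,0,-1],0],[[0,0,-4],0],[[0,0,-8],0],[[0,0,-11],0],[[0,0,-11],0]]'
python3 - <<'E'
from h import *
go([*dr(0,-138),140],YC+np.pi/2)
E
```

```text
clock: 17.55
tool_pos: [542.3, 263.5, 30.4]
tcp_rot: [0.765, 0.644, -0.0, -0.0]
contact_force: [-0.0, 0.5, 0.9]
finger_gap: 75.0
grip_force: 0.0
clock: 17.95
tool_pos: [543.2, 264.5, 32.1]
tcp_rot: [0.765, 0.644, 0.001, 0.001]
contact_force: [-0.6, -2.2, 8.7]
finger_gap: 44.8
grip_force: 61.6
clock: 18.45
tool_pos: [544.0, 265.1, 145.5]
tcp_rot: [0.765, 0.645, 0.003, 0.001]
contact_force: [0.4, 0.2, -1.1]
finger_gap: 45.2
grip_force: 61.5
shift [-34.     5.86   0.55] roll -0.208
```

```bash
python3 -m handwheel '[[[-34,5.9,0.2],-0.208],[[-34,5.9,0.2],-0.208],[[-34,5.9,0.2],-0.208],[[-34,5.9,0.2],-0.208],[[-34,5.9,0.2],-0.208],[[-34,5.9,0.2],-0.208],[[-34,5.9,0.2],-0.208],[[-34,5.9,0.2],-0.208],[[-34,5.9,0.2],-0.208],[[-34,5.9,0.2],-0.208]]'
python3 - <<'E'
from h import *
go([*dr(0,-138),46],YC+np.pi/2)
E
```

```text
clock: 19.45
tool_pos: [542.6, -79.9, 138.4]
tcp_rot: [0.693, 0.721, 0.0, -0.0]
contact_force: [-1.0, 0.1, -1.1]
finger_gap: 45.1
grip_force: 61.5
shift [-0.01  0.17  9.24] roll 0.001
```

```bash
python3 -m handwheel '[[[0,0.1,4],0],[[0,0.1,7],0],[[0,0.1,8.8],0],[[0,0.1,9.2],0],[[0,0.1,9.2],0],[[0,0.1,9.2],0]]'
python3 -m handwheel '[[[0,0,0],0],[[0,0,0],0],[[0,0,0],0]]' 6.3
python3 -m handwheel '[[[0,0,-2],0],[[0,0,-5],0],[[0,0,-9],0],[[0,0,-11],0]]' 7.5
python3 - <<'E'
from h import *
loaves()
go([539,351,140],np.pi/2+.383)
E
```

```text
clock: 20.05
tool_pos: [544.1, -79.9, 47.1]
tcp_rot: [0.693, 0.721, 0.0, 0.0]
contact_force: [0.3, -0.4, -1.3]
finger_gap: 44.9
grip_force: 61.4
clock: 20.35
tool_pos: [544.1, -80.7, 46.8]
tcp_rot: [0.694, 0.72, 0.0, 0.0]
contact_force: [0.5, 0.0, 0.3]
finger_gap: 62.9
grip_force: 0.0
clock: 20.75
tool_pos: [544.4, -80.9, 159.5]
tcp_rot: [0.694, 0.72, 0.001, 0.001]
contact_force: [0.7, -0.8, -0.1]
finger_gap: 75.1
grip_force: 0.0
loaf [539. 351.] area 117
loaf [423. 381.] area 120
shift [43.2   1.01  2.15] roll -0.345
```

```bash
python3 -m handwheel '[[[43.2,1,1.5],-0.345],[[43.2,1,1.5],-0.345],[[43.2,1,1.5],-0.345],[[43.2,1,1.5],-0.345],[[43.2,1,1.5],-0.345],[[43.2,1,1.5],-0.345],[[43.2,1,1.5],-0.345],[[43.2,1,1.5],-0.345],[[43.2,1,1.5],-0.345],[[43.2,1,1.5],-0.345]]'
python3 -m handwheel '[[[0,0,0],0],[[0,0,0],0]]'
python3 - <<'E'
from h import *
loaves();go([539,351,30.5],np.pi/2+.383)
E
```

```text
clock: 21.8
tool_pos: [536.6, 355.0, 140.6]
tcp_rot: [0.558, 0.83, 0.0, -0.0]
contact_force: [0.4, -0.8, -0.5]
finger_gap: 74.9
grip_force: 0.0
clock: 22.0
tool_pos: [537.4, 350.5, 141.4]
tcp_rot: [0.56, 0.829, -0.0, 0.0]
contact_force: [-0.2, -0.9, -0.5]
finger_gap: 75.0
grip_force: 0.0
loaf [543. -23.] area 120
loaf [538.  29.] area 113
loaf [543. -80.] area 110
loaf [421. 386.] area 93
shift [1.00e-02 1.60e-01 1.11e+01] roll -0.001
```

```bash
python3 -m handwheel '[[[0,0.1,4],0],[[0,0.1,8],0],[[0,0.1,10.5],0],[[0,0.1,11.1],0],[[0,0.1,11.1],0]]'
python3 -m handwheel '[[[0,0,0],0],[[0,0,0],0],[[0,0,0],0],[[0,0,0],0]]' 3.5
python3 -m handwheel '[[[0,0,-1],0],[[0,0,-4],0],[[0,0,-8],0],[[0,0,-11],0],[[0,0,-11],0]]'
python3 - <<'E'
from h import *
go([*dr(0,-192),140],YC+np.pi/2)
E
```

```text
clock: 22.55
tool_pos: [538.4, 350.9, 30.5]
tcp_rot: [0.56, 0.828, -0.0, -0.0]
contact_force: [0.2, 0.5, -0.1]
finger_gap: 74.7
grip_force: 0.0
clock: 22.95
tool_pos: [539.3, 352.1, 32.3]
tcp_rot: [0.56, 0.829, 0.001, 0.001]
contact_force: [-0.4, -2.3, 8.9]
finger_gap: 45.1
grip_force: 62.3
clock: 23.45
tool_pos: [540.0, 352.7, 145.8]
tcp_rot: [0.56, 0.829, 0.003, 0.002]
contact_force: [0.6, 0.5, -0.7]
finger_gap: 44.9
grip_force: 61.7
shift [-45.36 -17.61   0.58] roll 0.345
```

```bash
python3 -m handwheel '[[[-45.4,-17.6,0.2],0.345],[[-45.4,-17.6,0.2],0.345],[[-45.4,-17.6,0.2],0.345],[[-45.4,-17.6,0.2],0.345],[[-45.4,-17.6,0.2],0.345],[[-45.4,-17.6,0.2],0.345],[[-45.4,-17.6,0.2],0.345],[[-45.4,-17.6,0.2],0.345],[[-45.4,-17.6,0.2],0.345],[[-45.4,-17.6,0.2],0.345]]'
python3 -m handwheel '[[[0,0,0],0],[[0,0,0],0]]'
python3 - <<'E'
from h import *
go([*dr(0,-192),46],YC+np.pi/2);loaves()
E
```

```text
clock: 24.45
tool_pos: [544.3, -137.9, 138.6]
tcp_rot: [0.694, 0.72, -0.0, 0.0]
contact_force: [1.1, -0.4, -1.2]
finger_gap: 45.1
grip_force: 61.7
clock: 24.65
tool_pos: [544.4, -135.6, 138.3]
tcp_rot: [0.694, 0.72, 0.0, -0.0]
contact_force: [-0.8, 0.1, -1.0]
finger_gap: 44.7
grip_force: 61.7
shift [0.17 0.2  9.23] roll -0.002
loaf [542. -23.] area 122
loaf [538.  29.] area 113
loaf [423. 381.] area 122
```

```bash
python3 -m handwheel '[[[0,0.1,4],0],[[0,0.1,7],0],[[0,0.1,8.8],0],[[0,0.1,9.2],0],[[0,0.1,9.2],0],[[0,0.1,9.2],0]]'
python3 -m handwheel '[[[0,0,0],0],[[0,0,0],0],[[0,0,0],0]]' 6.3
python3 -m handwheel '[[[0,0,-2],0],[[0,0,-5],0],[[0,0,-9],0],[[0,0,-11],0]]' 7.5
python3 - <<'E'
from h import *
loaves()
go([423,381,140],np.pi/2+.378)
E
```

```text
clock: 25.3
tool_pos: [546.0, -134.3, 47.0]
tcp_rot: [0.693, 0.721, 0.0, 0.0]
contact_force: [0.7, -0.4, -0.9]
finger_gap: 45.1
grip_force: 61.7
clock: 25.6
tool_pos: [546.1, -135.0, 46.8]
tcp_rot: [0.694, 0.72, 0.0, 0.0]
contact_force: [2.6, 0.9, 0.8]
finger_gap: 62.6
grip_force: 0.0
clock: 26.0
tool_pos: [546.3, -135.4, 159.4]
tcp_rot: [0.694, 0.72, 0.0, 0.001]
contact_force: [0.7, 0.1, -0.7]
finger_gap: 75.5
grip_force: 0.0
loaf [543. -23.] area 120
loaf [538.  29.] area 113
loaf [423. 381.] area 121
shift [ 52.1  -10.44   2.15] roll -0.34
```

```bash
python3 -m handwheel '[[[52.1,-10.4,1.8],-0.34],[[52.1,-10.4,1.8],-0.34],[[52.1,-10.4,1.8],-0.34],[[52.1,-10.4,1.8],-0.34],[[52.1,-10.4,1.8],-0.34],[[52.1,-10.4,1.8],-0.34],[[52.1,-10.4,1.8],-0.34],[[52.1,-10.4,1.8],-0.34],[[52.1,-10.4,1.8],-0.34],[[52.1,-10.4,1.8],-0.34]]'
python3 -m handwheel '[[[0,0,0],0],[[0,0,0],0],[[0,0,0],0],[[0,0,0],0]]'
python3 - <<'E'
from h import *
loaves();go([423,381,140],np.pi/2+.378);go([423,381,30.5],np.pi/2+.378)
E
```

```text
clock: 27.05
tool_pos: [428.4, 352.8, 139.4]
tcp_rot: [0.562, 0.827, 0.0, 0.0]
contact_force: [1.0, -1.0, 0.2]
finger_gap: 75.1
grip_force: 0.0
clock: 27.45
tool_pos: [429.8, 349.8, 139.6]
tcp_rot: [0.562, 0.827, -0.0, 0.0]
contact_force: [0.4, -0.5, 0.7]
finger_gap: 75.4
grip_force: 0.0
loaf [ 545. -134.] area 112
loaf [537.  32.] area 120
loaf [543. -80.] area 110
loaf [533. -20.] area 112
shift [ 3.15  0.51 -0.04] roll -0.002
shift [ 3.15  0.51 10.91] roll -0.002
```

```bash
python3 -m handwheel '[[[3.1,0.5,0],0],[[3.1,0.5,4],0],[[3.1,0.5,8],0],[[3.1,0.5,10.4],0],[[3.1,0.5,10.9],0],[[3.1,0.5,10.9],0]]'
python3 -m handwheel '[[[0,0,0],0],[[0,0,0],0],[[0,0,0],0],[[0,0,0],0]]' 3.5
python3 -m handwheel '[[[0,0,-1],0],[[0,0,-4],0],[[0,0,-8],0],[[0,0,-11],0],[[0,0,-11],0]]'
python3 - <<'E'
from h import *
go([*dr(0,-247),140],YC+np.pi/2)
E
```

```text
clock: 28.1
tool_pos: [422.8, 381.0, 30.5]
tcp_rot: [0.562, 0.827, -0.0, -0.0]
contact_force: [-0.6, 0.2, 0.5]
finger_gap: 75.1
grip_force: 0.0
clock: 28.5
tool_pos: [423.5, 382.0, 32.2]
tcp_rot: [0.562, 0.827, 0.001, 0.001]
contact_force: [-0.9, -2.9, 9.5]
finger_gap: 44.6
grip_force: 61.5
clock: 29.0
tool_pos: [424.2, 382.7, 145.5]
tcp_rot: [0.562, 0.827, 0.003, 0.001]
contact_force: [1.0, 0.2, -1.1]
finger_gap: 45.0
grip_force: 61.9
shift [-57.7   -9.56   0.55] roll 0.34
```

```bash
python3 -m handwheel '[[[-57.7,-9.6,0],0.34],[[-57.7,-9.6,0],0.34],[[-57.7,-9.6,0],0.34],[[-57.7,-9.6,0],0.34],[[-57.7,-9.6,0],0.34],[[-57.7,-9.6,0],0.34],[[-57.7,-9.6,0],0.34],[[-57.7,-9.6,0],0.34],[[-57.7,-9.6,0],0.34],[[-57.7,-9.6,0],0.34]]'
python3 -m handwheel '[[[0,0,0],0],[[0,0,0],0],[[0,0,0],0],[[0,0,0],0]]'
python3 - <<'E'
from h import *
go([*dr(0,-247),46],YC+np.pi/2);loaves()
im=eyes.capture('wrist')[...,::-1];cv2.imwrite('pics/w3.png',im)
E
```

```text
clock: 30.0
tool_pos: [528.2, -109.2, 140.7]
tcp_rot: [0.694, 0.72, 0.0, 0.0]
contact_force: [1.4, 0.3, -0.9]
finger_gap: 44.7
grip_force: 61.8
clock: 30.4
tool_pos: [528.1, -106.0, 140.6]
tcp_rot: [0.693, 0.721, 0.0, -0.0]
contact_force: [0.8, 0.1, -0.8]
finger_gap: 45.1
grip_force: 61.8
shift [-8.36  1.7   9.46] roll 0.001
loaf [537.  32.] area 117
loaf [536.  -8.] area 44
```

View pics/w3.png

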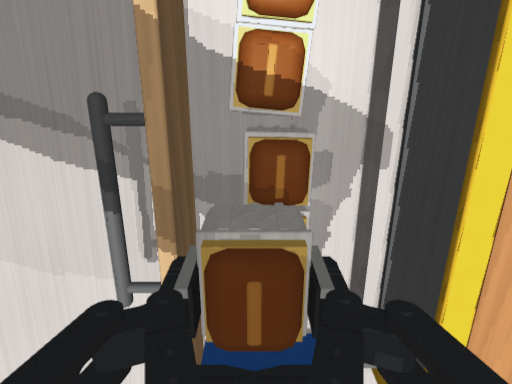

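```bash
python3 - <<'E'
from h import *
im=eyes.capture('top')
hsv=cv2.cvtColor(im,cv2.COLOR_RGB2HSV); m=cv2.inRange(hsv,(100,120,50),(130,255,255))
ys,xs=np.where(m); print(len(xs),xs.min(),xs.max(),ys.min(),ys.max(),px2w('top',(np.median(xs),np.median(ys)),72))
c=eyes.get_calibration('wrist'); print(px2w('wrist',(258,345),80,c),px2w('wrist',(258,362),80,c),px2w('wrist',(270,70),68,c),px2w('wrist',(279,172),68,c))
print(w2px('wrist',[553,-245,80],c))
cv2.imwrite('pics/top3.png',cv2.resize(im[120:240,215:345,::-1],None,fx=5,fy=5,interpolation=cv2.INTER_CUBIC))
E
```

```text
81 304 308 190 212 [ 522.34000428 -245.7449824    72.        ]
[ 535.32100283 -196.41041856   80.        ] [ 535.9615548  -211.25922496   80.        ] [534.42699994 -18.54939824  68.        ] [543.05822217 -76.37633773  68.        ]
[279.19682182 398.7928278 ]
```

View pics/top3.png

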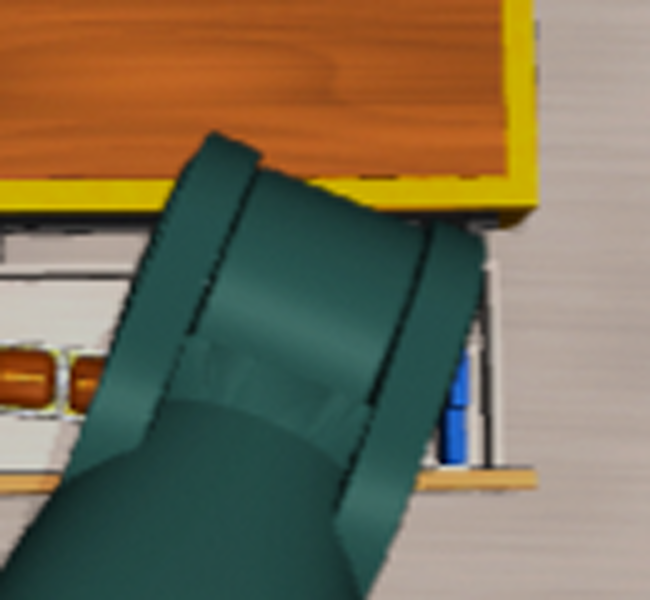

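```bash
python3 -m handwheel '[[[-4,0.8,0],0],[[-8.4,1.6,0],0],[[-8.4,1.6,0],0],[[-8.4,1.6,0],0]]'
python3 - <<'E'
from h import *
go([*dr(0,-247),46],YC+np.pi/2);loaves()
E
```

```text
clock: 30.95
tool_pos: [547.4, -190.6, 140.2]
tcp_rot: [0.694, 0.72, 0.0, -0.0]
contact_force: [-0.6, 1.1, -0.5]
finger_gap: 45.0
grip_force: 61.7
shift [0.18 0.1  9.42] roll -0.001
loaf [537.  31.] area 116
loaf [543. -80.] area 110
loaf [ 545. -131.] area 52
loaf [533. -20.] area 110
```

```bash
python3 -m handwheel '[[[0.1,0.1,4],0],[[0.1,0.1,7],0],[[0.1,0.1,9],0],[[0.1,0.1,9.4],0],[[0.1,0.1,9.4],0],[[0.1,0.1,9.4],0]]'
python3 -m handwheel '[[[0,0,0],0],[[0,0,0],0],[[0,0,0],0]]' 6.3
python3 -m handwheel '[[[0,0,-2],0],[[0,0,-5],0],[[0,0,-9],0],[[0,0,-11],0],[[-6,0,-12],0],[[-10,0,-12],0],[[-10,0,-12],0]]'
python3 - <<'E'
from h import *
c=eyes.get_calibration('wrist')
im=eyes.capture('wrist')[...,::-1];cv2.imwrite('pics/w4.png',im);loaves()
go([*dr(0,-322),140],YC+np.pi/2);print(w2px('wrist',[553,-245,80],c))
E
```

```text
clock: 31.6
tool_pos: [548.7, -188.8, 47.3]
tcp_rot: [0.693, 0.721, 0.0, 0.0]
contact_force: [-0.1, -0.8, -0.8]
finger_gap: 45.0
grip_force: 61.7
clock: 31.9
tool_pos: [548.8, -189.5, 46.9]
tcp_rot: [0.694, 0.72, 0.0, 0.0]
contact_force: [1.2, -1.3, 1.1]
finger_gap: 62.8
grip_force: 0.0
clock: 32.6
tool_pos: [552.4, -294.4, 166.7]
tcp_rot: [0.695, 0.719, -0.0, 0.001]
contact_force: [-0.2, 0.3, 0.5]
finger_gap: 62.8
grip_force: 0.0
loaf [543. -80.] area 110
loaf [ 545. -134.] area 116
loaf [ 549. -188.] area 95
loaf [538.  31.] area 120
loaf [533. -20.] area 107
shift [2.64 0.03 2.62] roll -0.002
[256.30662751 135.05020404]
```

View pics/w4.png

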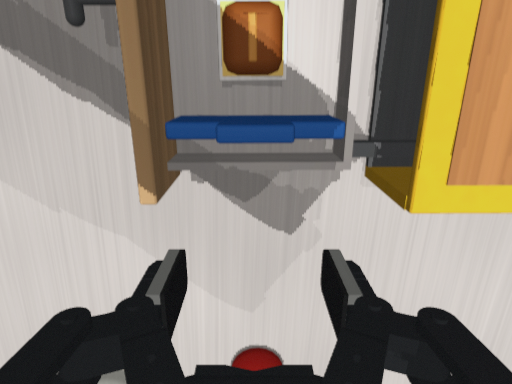

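```bash
python3 -m handwheel '[[[0,0,0],0],[[0,0,4],0],[[0,0,8],0],[[0,0,9.4],0],[[0,0,9.4],0]]' 0
python3 -m handwheel '[[[2,0,0],0],[[3,0,0],0],[[3.5,0,0],0],[[4,0,0],0],[[4.5,0,0],0],[[5,0,0],0],[[5.5,0,0],0],[[5.5,0,0],0]]'
python3 - <<'E'
from h import *
loaves();go([*dr(0,-273),73])
E
```

```text
clock: 33.2
tool_pos: [551.2, -287.2, 70.6]
tcp_rot: [0.693, 0.721, -0.0, -0.002]
contact_force: [-0.5, 0.9, 0.5]
finger_gap: -0.3
grip_force: 0.0
clock: 34.0
tool_pos: [550.1, -233.8, 72.5]
tcp_rot: [0.693, 0.721, 0.0, -0.0]
contact_force: [-0.6, -0.6, -0.1]
finger_gap: 0.1
grip_force: 0.0
loaf [543. -80.] area 110
loaf [ 545. -133.] area 105
loaf [537.  31.] area 119
loaf [ 549. -185.] area 54
loaf [533. -19.] area 107
shift [ 1.92  0.01 -0.06] roll 0
```

```bash
python3 -m handwheel '[[[0.2,0,0],0],[[0.4,0,0],0],[[0.6,0,0],0],[[0.8,0,0],0],[[1,0,0],0],[[1.2,0,0],0],[[1.4,0,0],0],[[1.5,0,0],0]]'
python3 -m handwheel '[[[0.1,0,0],0],[[0.2,0,0],0],[[0.2,0,0],0]]'
python3 -m handwheel '[[[0.1,0,0],0],[[0.2,0,0],0],[[0.2,0,0],0]]'
python3 - <<'E'
from h import *
loaves()
E
```

```text
clock: 34.85
tool_pos: [549.5, -219.1, 72.5]
tcp_rot: [0.693, 0.72, -0.0, -0.0]
contact_force: [-0.9, -3.4, -2.4]
finger_gap: 0.2
grip_force: 1.6
clock: 35.15
tool_pos: [549.5, -217.2, 72.5]
tcp_rot: [0.694, 0.72, 0.0, -0.0]
contact_force: [-1.1, -2.1, -2.3]
finger_gap: -0.1
grip_force: 1.2
clock: 35.45
tool_pos: [549.5, -215.6, 72.5]
tcp_rot: [0.694, 0.72, -0.0, 0.0]
contact_force: [-1.1, -4.9, -2.5]
finger_gap: -0.3
grip_force: 2.8
loaf [543. -68.] area 110
loaf [ 545. -116.] area 106
loaf [537.  33.] area 114
loaf [533. -17.] area 112
```

```bash
python3 -m handwheel '[[[0.1,0,0],0],[[0.1,0,0],0]]' | grep -E 'tool_pos|contact'
python3 -m handwheel '[[[0.1,0,0],0],[[0.1,0,0],0]]' | grep -E 'tool_pos|contact'
python3 -m handwheel '[[[0.1,0,0],0],[[0.1,0,0],0]]' | grep -E 'tool_pos|contact'
```

```text
tool_pos: [549.5, -214.8, 72.5]
contact_force: [0.5, -6.7, -3.6]
tool_pos: [549.6, -214.1, 72.5]
contact_force: [-0.3, -9.6, -3.9]
tool_pos: [549.7, -213.9, 72.6]
contact_force: [0.2, -15.2, -6.3]
```

```bash
python3 -m handwheel '[[[-0.5,0,0],0],[[-1.5,0,0],0],[[-2,0,-3],0],[[-2,0,-8],0],[[-2,-8,-12],0],[[-2,-12,-14],0],[[-2,-16,-14],0],[[-2,-20,-14],0],[[-2,-20,-14],0],[[-2,-20,-14],0]]'
python3 - <<'E'
from h import *
loaves()
im=eyes.capture('top')[...,::-1]
cv2.imwrite('pics/top4.png',cv2.resize(im[125:240,205:335],None,fx=6,fy=5.2,interpolation=cv2.INTER_CUBIC))
go([395,-111,200]); 
E
```

```text
clock: 37.1
tool_pos: [349.2, -240.2, 213.2]
tcp_rot: [0.694, 0.72, 0.0, 0.001]
contact_force: [0.4, -0.0, 0.2]
finger_gap: -0.1
grip_force: 0.0
loaf [547. -66.] area 117
loaf [ 546. -117.] area 109
loaf [ 547. -167.] area 109
loaf [538.  34.] area 109
loaf [537. -17.] area 110
shift [12.77  4.88  1.26] roll 0
```

View pics/top4.png

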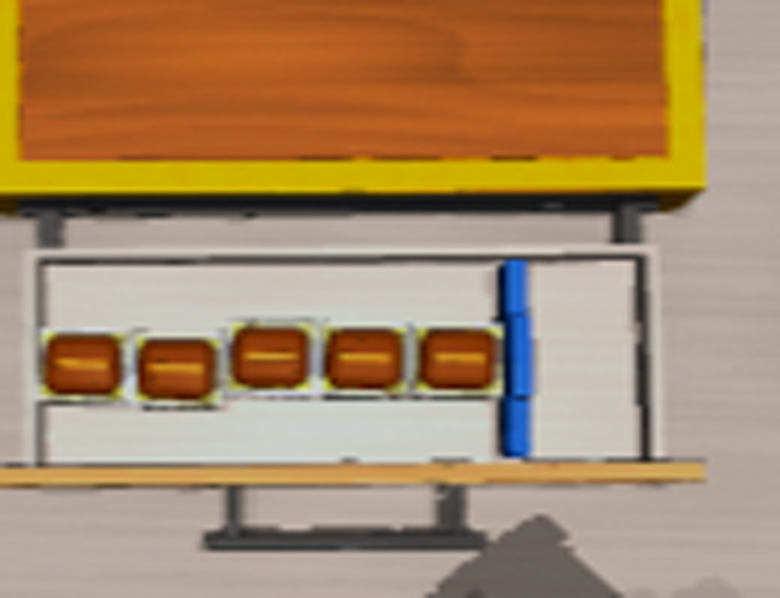

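```bash
python3 -m handwheel '[[[5,4.5,2],0],[[10,4.5,4],0],[[12.8,4.5,8],0],[[12.8,4.5,12],0],[[12.8,4.5,15],0],[[12.8,4.5,15.5],0],[[12.8,4.5,15.5],0],[[12.8,4.5,15.5],0]]'
python3 -m handwheel '[[[0,1,0],0],[[0,2,0],0],[[0,3,0],0],[[0,4,0],0],[[0,5,0],0],[[0,6,0],0],[[0,6,0],0]]'
```

```text
clock: 38.0
tool_pos: [391.7, -111.0, 58.7]
tcp_rot: [0.694, 0.72, 0.0, 0.001]
contact_force: [0.7, 0.3, 0.0]
finger_gap: 0.0
grip_force: 0.0
clock: 38.7
tool_pos: [452.0, -108.1, 57.5]
tcp_rot: [0.693, 0.721, 0.0, 0.0]
contact_force: [0.0, -0.7, 0.0]
finger_gap: -0.0
grip_force: 0.0
```

```bash
python3 - <<'E'
from h import *
loaves()
E
python3 -m handwheel '[[[0,1,0],0],[[0,2,0],0],[[0,3,0],0],[[0,4,0],0],[[0,5,0],0],[[0,6,0],0]]'
python3 - <<'E'
from h import *
loaves()
E
```

```text
loaf [580.  35.] area 114
loaf [587. -65.] area 108
loaf [ 587. -116.] area 109
loaf [ 589. -166.] area 109
loaf [578. -15.] area 111
clock: 39.35
tool_pos: [511.1, -105.7, 57.4]
tcp_rot: [0.694, 0.72, -0.0, -0.0]
contact_force: [-3.2, 2.0, -0.4]
finger_gap: 0.0
grip_force: 1.5
loaf [630.  38.] area 88
loaf [630. -13.] area 95
loaf [634. -58.] area 52
loaf [ 638. -122.] area 46
loaf [ 638. -163.] area 78
```

```bash
python3 -m handwheel '[[[0,0.6,0],0],[[0,1.2,0],0],[[0,1.8,0],0],[[0,2.4,0],0],[[0,3,0],0],[[0,3.5,0],0],[[0,4,0],0],[[0,4.5,0],0]]'
python3 -m handwheel '[[[0,0.3,0],0],[[0,0.6,0],0],[[0,0.9,0],0],[[0,1.2,0],0],[[0,1.4,0],0],[[0,1.6,0],0],[[0,1.8,0],0],[[0,1.8,0],0]]'
```

```text
clock: 40.2
tool_pos: [555.3, -104.2, 57.5]
tcp_rot: [0.694, 0.72, -0.0, -0.0]
contact_force: [-5.9, -2.0, 2.5]
finger_gap: -0.2
grip_force: 3.1
clock: 41.0
tool_pos: [573.3, -103.5, 57.5]
tcp_rot: [0.694, 0.72, -0.0, -0.0]
contact_force: [-3.7, -2.4, 2.2]
finger_gap: 0.5
grip_force: 2.0
```

```bash
python3 -m handwheel '[[[0,0.2,0],0],[[0,0.4,0],0],[[0,0.6,0],0],[[0,0.6,0],0]]' | grep -E 'tool_pos|contact'
python3 -m handwheel '[[[0,0.1,0],0],[[0,0.2,0],0],[[0,0.2,0],0]]' | grep -E 'tool_pos|contact'
python3 -m handwheel '[[[0,0.1,0],0],[[0,0.2,0],0],[[0,0.2,0],0]]' | grep -E 'tool_pos|contact'
```

```text
tool_pos: [578.2, -103.3, 57.5]
contact_force: [-10.4, -3.6, 6.6]
tool_pos: [578.5, -103.3, 57.3]
contact_force: [-21.6, -4.8, 15.0]
tool_pos: [578.8, -103.2, 57.3]
contact_force: [-33.3, -6.0, 23.4]
```

```bash
python3 -m handwheel '[[[0,-0.4,0],0],[[0,-0.8,0],0],[[0,-1.2,0],0],[[0,-1.6,0],0],[[0,-2,0],0],[[0,-2,0],0]]' | grep -E 'tool_pos|contact'
python3 -m handwheel '[[[0,-3,0],0],[[0,-6,0],0],[[0,-6,-5],0],[[0,-10,-10],0],[[0,-15,-15],0],[[0,-20,-18],0],[[0,-24,-18],0],[[0,-24,-18],0],[[0,-24,-18],0],[[0,-24,-18],0]]' | grep -E 'tool_pos|contact'
python3 - <<'E'
from h import *
im=eyes.capture('top')[...,::-1]
cv2.imwrite('pics/top5.png',cv2.resize(im[80:190,195:330],None,fx=5.9,fy=5.4,interpolation=cv2.INTER_CUBIC))
E
```

```text
tool_pos: [563.1, -103.7, 57.7]
contact_force: [-3.8, 1.2, -1.7]
tool_pos: [324.0, -113.3, 238.0]
contact_force: [0.2, 0.7, -0.3]
```

View pics/top5.png

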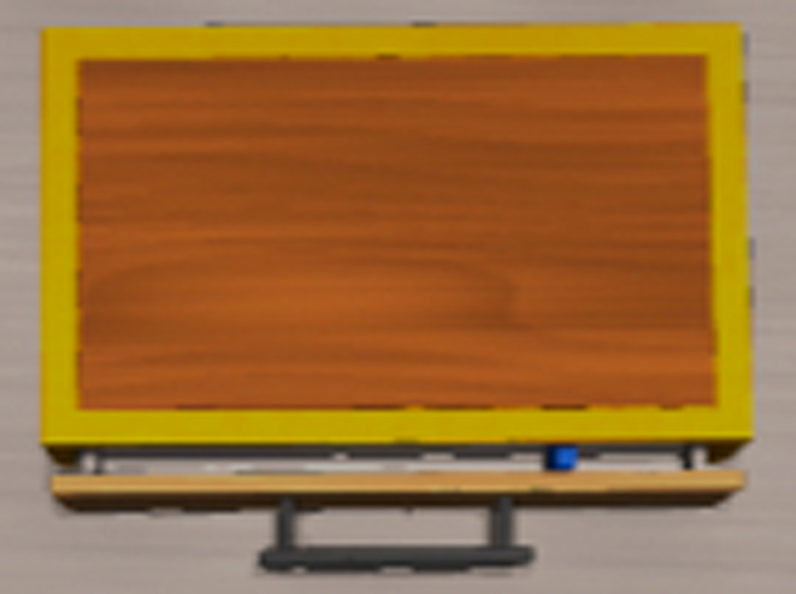

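```bash
python3 -m handwheel '[[[0,0,0],0],[[0,0,0],0],[[0,0,0],0],[[0,0,0],0],[[0,0,0],0],[[0,0,0],0],[[0,0,0],0],[[0,0,0],0],[[0,0,0],0],[[0,0,0],0]]' | grep -E 'clock|contact'
python3 - <<'E'
from h import *
from rig import workorder
im=eyes.capture('top')[...,::-1]
a=cv2.resize(im[80:190,195:330],None,fx=5.9,fy=5.4,interpolation=cv2.INTER_CUBIC)
d=np.abs(a.astype(int)-cv2.imread('pics/top5.png').astype(int)).mean();print('change',d)
if d<3: print(workorder.finish_job())
E
```

```text
clock: 44.65
contact_force: [0.8, 0.1, -0.9]
change 0.527958958654101
the job is handed in; nothing more can be done
None
```

The job is handed in: all five loaves stand in one row, packed between the left wall and the fence (about 15 N of push), and the drawer was still shut on its catch over 1 s after I let go. I could not see the loaves once the drawer was shut, so their final standing rests on the slow push home. The jar, timer and bowl were not touched.

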